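Lock the focus ring of a lens mount

TASK

Lock the focus of the small lens mount. First take the steel hold pin out of its parking block and put it gently, fully home, down through the hole in the barrel's lever into the base, so that the barrel is held and cannot turn; then turn the knurled lock ring clockwise (seen from above) by feel until it seats and carries the pointer of the brass washer to stand between the two raised marks, never past the second mark. Do not let the barrel turn, leave the pin in place, and leave the other things on the worktop undisturbed.

Things in the scene. Friction and masses are not known exactly. Their poses are not given: they have to be found in the camera images.
- mount: fixed lens mount. Dark steel base plate 104 (x) x 164 (y) x 14 mm; origin on the worktop under the axis of the upright lens, z up; the plate runs from -54 to +110 mm in its y. On the axis an aluminium drum 92 mm across, top at 42 mm, then the washer, the lock ring, and out of the ring a black lens tube 36 mm across up to 94 mm. The setting lever points along the mount's +y and is 8 mm thick, its top at 30 mm.
- socket (a point): mouth of the pin hole in the base boss under the lever: 85 mm from the lens axis along the mount's +y, 22 mm up. Round hole 12 mm wide, 22 mm deep (through).
- lever_hole (a point): top of the hole in the end of the barrel's lever, 12.5 mm wide, 8 mm deep, 30 mm up, straight above the socket at the start. It turns with the barrel.
- barrel (a joint): angle of the lens barrel and lever, 0 at the start, grows clockwise seen from above. It turns almost freely (0.03 N m), more easily than the ring turns on it, so an unpinned barrel goes round with the ring. It must stay within 0.12 rad of 0; the pin leaves about 0.03 rad of play.
- ring_center (a point): centre of the knurled aluminium lock ring, on the lens axis, 61.5 mm up; 52 mm across, from 44.5 to 78.5 mm high. Grip it across, fingertips above 46 mm; 40 N does not slip. Clockwise tightens: about 0.1 N m until it seats after an unknown 0.5 to 1.1 rad; then it drags the washer along at 0.6 N m (about 0.3 is still felt when the hand stops). Stays where left.
- pointer (a point): tip of the pointer on the brass washer under the ring, 40.5 mm from the lens axis, 44 mm up; at the start on the mount's -x side. It stays still until the seated ring drags it clockwise, towards the mount's +y. The two marks, ribs 6 mm long and 4 high on the drum's rim, stand 0.08 and 0.32 rad on from its start: it must end 3.2 to 12.7 mm along the mount's +y.
- pin: loose steel hold pin, stands upright; origin at the centre of its lower end. 60 mm long in all: shank 10 mm thick and 26 mm long with a tapered end, above it a knurled head 18 mm thick and 34 mm high whose shoulder stops on the lever when it is home. 40 to 80 g.
- pin_head (a point): centre of the pin's head, 43 mm above its lower end: where to grip it. In its place on the mount, grip with the fingers either side along the mount's x, clear of the lens.
- pin_tip (a point): centre of the pin's lower end; at home 4 mm above the worktop, in the block also 4 mm.
- holder: fixed grey parking block, 50x50x30 mm, with a 12 mm hole in which the pin stands, shoulder on the block's top; origin on the worktop under the hole.
- stone_case: small black case with clear lid, 32x44x22 mm; bystander, origin at the centre of its underside
- tape_ring: small beige tape roll, 24 mm across, 12 high; bystander, origin at the centre of its underside
- cast: plaster dental cast, 67x68x30 mm; bystander, origin at the centre of its underside
- file_pack: flat clear file pack, 29x33x9 mm; bystander, origin at the centre of its underside
Things that resemble listed ones, but are neither listed nor needed, are in the scene too. Several things look just like the pin: the one meant starts farthest to the robot's left.

How it is judged:
By the outcome, as a careful person would: the job done as asked, in the order asked, and still so for the second after the job is handed in, with the robot touching nothing.
It also fails if it takes over 70 s, if anything falls off the work surface, if the arm or the gripper's body presses on something with over 40 N, if the wrist force passes 120 N, or if a joint passes its speed limit or range.

ROBOT

A 7-joint arm with a two-finger parallel gripper is mounted at the origin on a cart in front of the work surface, level with it; the furniture and walls round the work are solid. World frame = base frame: x ahead of the robot, y to its left, z up, the work surface at z = 0. Lengths are in m, angles in rad, forces in N, time in s.
With the tool pointing down it reaches from about 0.425 to 0.925 m from the base axis. Payload 6.8 kg.
Tool frame: the origin (TCP) lies on the mounting face of the last link; the fingertips stand 173 mm ahead of it and the grasp point (between the pads) lies 155 mm ahead of it; z points along the fingers, y is the line along which they close (so a half turn about z gives the same grasp; the last joint's range is limited). The gripper opens to 85 mm and grips with 20 to 120 N. Pads are 22 mm wide; open, the fingers measure 114 mm over their backs; the gripper's body (76 mm by 85 mm) begins 54 mm behind the grasp point. The pads swing forward as they close: fully open they stand 13 mm farther back than shut.
Start: joints at [-1.21, 0.477, 0.022, 1.555, -0.011, 1.109, -0.083], TCP at [0.305, 0.602, 0.405] pointing down, gripper open.
Joint ranges: [-2.96, 2.96], [-0.34, 2.1], [-1.41, 1.46], [0.24, 2.44], [-1.37, 4.51], [0.17, 1.92], [-2.96, 2.96]. Speed limits (rad/s): [2.39, 2.39, 3.14, 3.14, 3.14, 3.14, 3.14].

INTERFACE

Orientations are given as a rotation vector (axis times angle).
In Python, from bench import r gives the robot as it stands.
- The arm moves only by the tool arm_command, never from a script. Its argument "plan" is a list of rows, each an object of numbers: "claw": the closure, from 0 (fully open) to 1 (shut); "tx", "ty", "tz": the shift along the tool's x, y, z in m; "ax", "ay", "az": the turn, a rotation vector about the tool's x, y, z in degrees. A call has exactly 10 rows; each row shifts and turns the commanded pose from where the row before left it, along the tool's axes as they then stand; what a row does not reach is not made up. A row lasts 1/12 s, in which the tool goes at most 41.7 mm and 7.16 degrees, less where a joint would pass 70% of its speed; a pose out of reach is approached as far as the arm can. A call is refused whole if a number of a shift passes 0.0417 or a number of a turn 7.16, either way. A call with a gripper value outside its range is refused whole. The fingers move at their own pace and stop on an object; "squeeze" is the grip in N (left out, the last holds). Time passes only in rows, so rows that do not move let the fingers close, or fill a call up. It gives the time, the measured TCP pose, the force, the opening and the grip force at its end, in the units of the state.
- r.get_obs(): the state, without advancing time (a new reading comes with each control period).
- r.grab_frame(name): name is "side" or "top"; returns the picture (420x560x3 uint8, red, green, blue); there is no depth.
- r.camera_model(name): a dict with "fx", "fy", "cx", "cy" (pixels), "k1" (the pictures are not rectified: a ray, as slopes to the right and down, at radius r is drawn at 1 + k1 r^2 times it, then the intrinsics apply), "position" and "orientation" of the camera in the world. Camera axes: x right, y up, looking along -z (the intrinsics and any distortion apply to the point x, -y, -z); pixel columns grow to the right and rows downward; lengths in m; the calibration is good to about 2 mm. A picture is of the moment at which its call begins. camera_model takes no time and is no camera call.
- r.hand_in(): hands the job in; it is judged then, once.
Trained networks look in the newest picture that a camera, given by its name, has taken for a name from the list of things; names that differ only in an ending like _2 or _b are one class to them, and where a whole thing is asked for, a point or a joint stands for the part that bears it (a point fixed in the world has none). Each returns a list of dicts, best first, with "confidence" (0 to 1); they miss things now and then, are a little off and sometimes report something else, mostly with a low value. They report only what shows in the picture. A call takes as long as a camera call. They do not tell look-alikes from the thing itself.
- r.boxes_of(target, camera): "location" ([x, y, z] in m, in the coordinates of the camera as it stood for that picture, good to about 4 mm: the middle of the surface that is visible of it).
- r.tip_of(target, camera): "location" ([x, y, z] in m, in the coordinates of the camera as it stood for that picture, good to about 4 mm: a listed point, or the origin of a listed thing).
The state is a dict: "clock": time; "joints": joint angles; "qvel": joint speeds; "tau": joint torques, N m; "tcp_pos": TCP position; "orientation": TCP orientation; "contact_force": force on the tool from outside, world axes, zero at the start; "moment": the same for the moment, N m; "grip_width": finger opening in m; "gripper_force": force on a finger pad.
Only numpy, scipy, OpenCV 4.12 (cv2) and the standard library are available. Lean on these libraries where they do the work, as an engineer would, in place of code of your own. Each camera call takes 0.05 s, during which the arm holds its last target. There are 200 camera calls.

## Working session

There is one attempt and no reset: what is moved stays moved. The work goes in short steps, Python scripts to look and compute and a tool call to move; the robot and the scene stay as the last step left them, time stands still between calls to the robot, and variables do not carry over. Pictures are saved under pics/ and viewed, at most 10 in all, crops included, and the job is handed in when it is done.

Besides the shell and the picture viewer there is one more tool, called after "Emit:" in YAML: its name, and indented under it one key for each argument. arm_command: Moves the arm, as the interface text tells. Its arguments: {"type":"object","properties":{"plan":{"type":"array","items":{"type":"object","properties":{"claw":{"type":"number"},"tx":{"type":"number"},"ty":{"type":"number"},"tz":{"type":"number"},"ax":{"type":"number"},"ay":{"type":"number"},"az":{"type":"number"}}}},"squeeze":{"type":"number"}},"required":["plan"]}

```bash
mkdir -p pics; ls; cat > h.py <<'E'
import numpy as np, cv2
from scipy.spatial.transform import Rotation as R
from bench import r
def cam(n):
    c=r.camera_model(n); o=np.array(c['orientation'],float)
    M=R.from_rotvec(o).as_matrix() if o.shape==(3,) else (o if o.shape==(3,3) else None)
    return c,M,np.array(c['position'])
def c2w(n,p):
    c,M,t=cam(n); return M@np.array(p)+t
def w2p(n,p):
    c,M,t=cam(n); q=M.T@(np.array(p)-t); s=np.array([q[0],-q[1]])/-q[2]
    s=s*(1+c['k1']*(s@s)); return np.array([c['fx']*s[0]+c['cx'],c['fy']*s[1]+c['cy']])
def p2w(n,uv,z):
    c,M,t=cam(n); d=np.array([(uv[0]-c['cx'])/c['fx'],(uv[1]-c['cy'])/c['fy']]); s=d.copy()
    for _ in range(20): s=d/(1+c['k1']*(s@s))
    v=M@np.array([s[0],-s[1],-1]); return t+v*(z-t[2])/v[2]
def save(n,f): cv2.imwrite('pics/'+f,cv2.cvtColor(n,cv2.COLOR_RGB2BGR))
E
python3 - <<'E'
from h import *
for n in('top','side'):
    print(r.camera_model(n)); save(r.grab_frame(n),n+'0.png')
    for t in('pin_head','pin_tip','socket','lever_hole','ring_center','pointer','mount','holder','stone_case','tape_ring','cast','file_pack'):
        for d in r.tip_of(t,n)[:5]:
            w=c2w(n,d['location']); print(n,t,round(d['confidence'],2),w.round(3),w2p(n,w).round())
print(r.get_obs())
E
```

```text
pics
{'fx': 470.3556716984996, 'fy': 470.3556716984996, 'cx': 279.23119519991604, 'cy': 206.84679007467017, 'k1': -0.10084397022348256, 'position': array([ 0.36722426, -0.15800044,  0.92238827]), 'orientation': array([ 0.12171503, -0.14508345, -1.53754932])}
top pin_head 0.62 [ 0.502 -0.03   0.048] [205. 213.]
top pin_head 0.58 [ 0.504 -0.114  0.043] [250. 214.]
top pin_tip 0.48 [ 0.565 -0.104 -0.002] [247. 187.]
top pin_tip 0.44 [ 0.498 -0.03   0.003] [208. 218.]
top socket 0.74 [ 0.499 -0.236  0.025] [313. 220.]
top socket 0.57 [ 0.419 -0.318 -0.001] [353. 263.]
top lever_hole 0.65 [ 0.499 -0.232  0.03 ] [311. 219.]
top ring_center 0.64 [ 0.509 -0.318  0.059] [359. 213.]
top ring_center 0.35 [ 0.504 -0.034  0.005] [210. 216.]
top mount 0.89 [ 0.514 -0.318  0.002] [354. 215.]
top holder 0.75 [ 0.505 -0.031 -0.004] [209. 216.]
top holder 0.41 [ 0.472 -0.321  0.043] [359. 234.]
top stone_case 0.84 [ 0.418 -0.316  0.   ] [352. 263.]
top tape_ring 0.66 [ 0.584 -0.286  0.001] [338. 180.]
top cast 0.7 [ 0.412 -0.062 -0.004] [223. 263.]
top file_pack 0.56 [ 0.557 -0.014  0.001] [202. 189.]
[... 1355 characters left out ...]
ray([-1.21009728,  0.47701103,  0.02235353,  1.5554058 , -0.01151793,
        1.10931032, -0.08309614]), 'qvel': array([-9.55656781e-04, -7.13154333e-05, -3.84680431e-05,  7.37261031e-04,
        2.37713995e-04,  4.72649695e-04,  2.53410022e-03]), 'tau': array([ 7.69498165e-04, -5.96325624e+01,  1.60616532e+00, -2.81539267e+01,
        1.23438935e-02,  1.66580503e-03,  4.79255121e-06]), 'tcp_pos': array([0.30495136, 0.60219795, 0.40469715]), 'orientation': array([-7.29626814e-01, -3.05563888e+00, -2.04130679e-06]), 'contact_force': array([-1.10358373,  0.22069541,  0.33795942]), 'moment': array([-0.02611163,  0.0146256 , -0.02521123]), 'gripper_force': 0.0, 'grip_width': 0.08538608639040259}
```

View pics/top0.png

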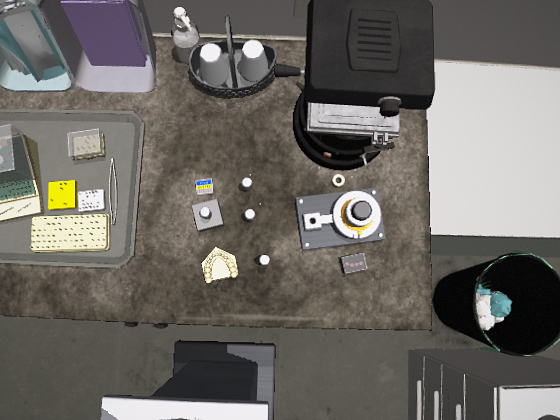

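View pics/side0.png

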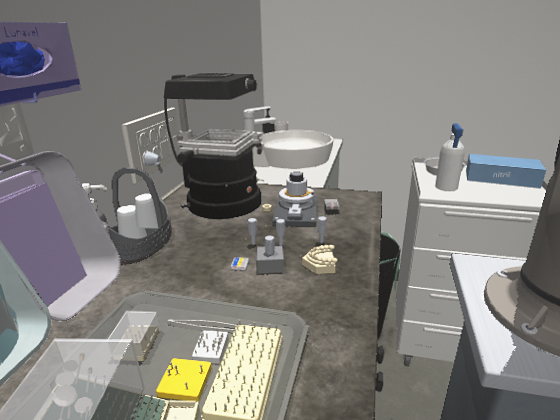

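```bash
python3 - <<'E'
from h import *
im=cv2.imread('pics/top0.png')[170:270,190:390]
cv2.imwrite('pics/crop1.png',cv2.resize(im,None,fx=4,fy=4,interpolation=cv2.INTER_CUBIC))
acc={}
for k in range(6):
  for n in('top','side'):
    r.grab_frame(n)
    for t in('pin_head','holder','lever_hole','ring_center'):
        for d in r.tip_of(t,n)[:1 if t!='pin_head' else 5]:
            w=c2w(n,d['location'])
            if t in('pin_head','holder') and abs(w[1]+.03)>.03: continue
            acc.setdefault((t,n),[]).append(w)
for k,v in acc.items(): print(k,len(v),np.mean(v,0).round(4),np.std(v,0).round(4))
print(r.get_obs()['clock'])
E
```

```text
('pin_head', 'top') 6 [ 0.503  -0.0307  0.0484] [0.0014 0.0017 0.001 ]
('holder', 'top') 6 [ 0.5032 -0.03   -0.0011] [0.0015 0.002  0.0011]
('lever_hole', 'top') 6 [ 0.4986 -0.2312  0.0278] [0.0014 0.0005 0.0009]
('ring_center', 'top') 5 [ 0.5053 -0.3007  0.0532] [0.0034 0.0336 0.0152]
('pin_head', 'side') 8 [ 0.5098 -0.0321  0.0369] [0.0192 0.0042 0.0196]
('holder', 'side') 6 [ 0.5017 -0.0284  0.0011] [0.0007 0.0019 0.001 ]
('lever_hole', 'side') 6 [ 0.4705 -0.2172  0.0211] [0.0398 0.0783 0.0159]
('ring_center', 'side') 6 [ 0.5106 -0.3201  0.0618] [0.0009 0.0019 0.0006]
4.3
```

View pics/crop1.png

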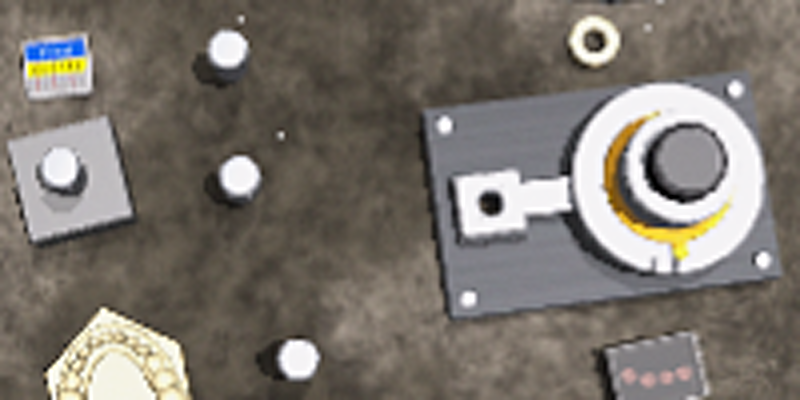

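```bash
python3 - <<'E'
from h import *
def P(x,y,z): return p2w('top',((x+.5)/4-.5+190,(y+.5)/4-.5+170),z)
h=P(62,168,.064);l=P(491,204,.03);t=P(689,160,.094)
print('head',h.round(4),'hole',l.round(4),'tube',t.round(4),'d',np.linalg.norm((l-t)[:2]),'yaw',np.arctan2(-(l-t)[0],(l-t)[1]))
C=[P(x,y,.014) for x,y in((425,112),(745,75),(782,275),(453,320))]
print(np.round(C,4), 'len', [np.linalg.norm(C[i]-C[(i+1)%4]).round(4) for i in range(4)])
for a,b in((0,1),(3,2)):
    d=(C[a]-C[b]); print('yaw',np.arctan2(-d[0],d[1]))
B=[P(x,y,.03) for x,y in((8,143),(105,117),(133,217),(33,243))]
print('block c',np.mean(B,0).round(4),'plate c',np.mean(C,0).round(4))
p=P(682,252,.044); print('pointer',p)
o=r.get_obs(); M=R.from_rotvec(o['orientation']).as_matrix(); print(M.round(3))
E
```

```text
head [ 0.5021 -0.0321  0.064 ] hole [ 0.4962 -0.2336  0.03  ] tube [ 0.5096 -0.317   0.094 ] d 0.08449753285055553 yaw 0.15835095086143763
[[ 0.5433 -0.2017  0.014 ]
 [ 0.567  -0.3606  0.014 ]
 [ 0.4677 -0.3782  0.014 ]
 [ 0.4414 -0.2174  0.014 ]] len [np.float64(0.1607), np.float64(0.1009), np.float64(0.1629), np.float64(0.1031)]
yaw 0.14836056669712946
yaw 0.16206262206671998
block c [ 0.5018 -0.0311  0.03  ] plate c [ 0.5048 -0.2895  0.014 ]
pointer [ 0.47398185 -0.32320245  0.044     ]
[[-0.892  0.452  0.   ]
 [ 0.452  0.892  0.   ]
 [ 0.     0.    -1.   ]]
```

Emit:
arm_command:
  plan:
    - {"claw": 0.5, "tx": -0.028, "ty": -0.029}
    - {"claw": 0.5, "tx": -0.028, "ty": -0.029}
    - {"claw": 0.5, "tx": -0.028, "ty": -0.029}
    - {"claw": 0.5, "tx": -0.028, "ty": -0.029}
    - {"claw": 0.5, "tx": -0.028, "ty": -0.029}
    - {"claw": 0.5, "tx": -0.028, "ty": -0.029}
    - {"claw": 0.5, "tx": -0.028, "ty": -0.029}
    - {"claw": 0.5, "tx": -0.028, "ty": -0.029}
    - {"claw": 0.5, "tx": -0.028, "ty": -0.029}
    - {"claw": 0.5, "tx": -0.028, "ty": -0.029}

```text
invalid input at $.plan[0]: expected keys claw, tx, ty, tz, ax, ay, az
```

Emit:
arm_command:
  plan:
    - {"claw": 0.5, "az": 6.8}
    - {"claw": 0.5, "az": 6.8}
    - {"claw": 0.5, "az": 6.8}
    - {"claw": 0.5, "az": 6.8}
    - {"claw": 0.5, "az": 6.8}
    - {"claw": 0.5, "az": 6.8}
    - {"claw": 0.5, "az": 6.8}
    - {"claw": 0.5, "az": 6.6}
    - {"claw": 0.5}
    - {"claw": 0.5}

```text
invalid input at $.plan[0]: expected keys claw, tx, ty, tz, ax, ay, az
```

```bash
cat >> h.py <<'E'
def st(tgt=None,yaw=None):
    o=r.get_obs(); M=R.from_rotvec(o['orientation']).as_matrix(); p=np.array(o['tcp_pos'])
    print('t',round(o['clock'],2),'tcp',p.round(4),'grasp',(p+.155*M[:,2]).round(4),'ydir',np.degrees(np.arctan2(M[1,1],M[0,1])).round(2),'zax',M[:,2].round(3),'w',round(o['grip_width'],4),'gf',round(o['gripper_force'],1),'F',np.round(o['contact_force'],1),'Mo',np.round(o['moment'],2),'j',np.round(o['joints'],2))
    if tgt is not None: print('tool shift',(M.T@(np.array(tgt)-(p+.155*M[:,2]))).round(4))
    return o
E
python3 -c "
from h import *
st([.502,-.032,.054])
print(r.camera_model('side')['position'])"
```

```text
t 4.3 tcp [0.305  0.6022 0.4047] grasp [0.305  0.6022 0.2497] ydir 63.14 zax [ 0.  0. -1.] w 0.0855 gf 0.0 F [-0.7  0.6  0.5] Mo [-0.02 -0.02 -0.01] j [-1.21  0.48  0.02  1.56 -0.01  1.11 -0.08]
tool shift [-0.4623 -0.4767  0.1957]
[0.31680647 0.58272994 0.41507622]
```

Emit:
arm_command:
  plan:
    - {"claw": 0.5, "tx": 0, "ty": 0, "tz": 0, "ax": 0, "ay": 0, "az": 6.8}
    - {"claw": 0.5, "tx": 0, "ty": 0, "tz": 0, "ax": 0, "ay": 0, "az": 6.8}
    - {"claw": 0.5, "tx": 0, "ty": 0, "tz": 0, "ax": 0, "ay": 0, "az": 6.8}
    - {"claw": 0.5, "tx": 0, "ty": 0, "tz": 0, "ax": 0, "ay": 0, "az": 6.8}
    - {"claw": 0.5, "tx": 0, "ty": 0, "tz": 0, "ax": 0, "ay": 0, "az": 6.8}
    - {"claw": 0.5, "tx": 0, "ty": 0, "tz": 0, "ax": 0, "ay": 0, "az": 6.8}
    - {"claw": 0.5, "tx": 0, "ty": 0, "tz": 0, "ax": 0, "ay": 0, "az": 6.8}
    - {"claw": 0.5, "tx": 0, "ty": 0, "tz": 0, "ax": 0, "ay": 0, "az": 6.6}
    - {"claw": 0.5, "tx": -0.03, "ty": 0.003, "tz": 0, "ax": 0, "ay": 0, "az": 0}
    - {"claw": 0.5, "tx": -0.04, "ty": 0.005, "tz": 0, "ax": 0, "ay": 0, "az": 0}

```text
clock: 5.13
tcp_pos: [0.3213, 0.5366, 0.4041]
orientation: [-2.034, -2.393, -0.001]
contact_force: [1.0, -0.1, -0.2]
grip_width: 0.0428
gripper_force: 0.0
```

Emit:
arm_command:
  plan:
    - {"claw": 0.5, "tx": -0.041, "ty": 0.006, "tz": 0, "ax": 0, "ay": 0, "az": 0}
    - {"claw": 0.5, "tx": -0.041, "ty": 0.006, "tz": 0, "ax": 0, "ay": 0, "az": 0}
    - {"claw": 0.5, "tx": -0.041, "ty": 0.006, "tz": 0, "ax": 0, "ay": 0, "az": 0}
    - {"claw": 0.5, "tx": -0.041, "ty": 0.006, "tz": 0, "ax": 0, "ay": 0, "az": 0}
    - {"claw": 0.5, "tx": -0.041, "ty": 0.006, "tz": 0, "ax": 0, "ay": 0, "az": 0}
    - {"claw": 0.5, "tx": -0.041, "ty": 0.006, "tz": 0, "ax": 0, "ay": 0, "az": 0}
    - {"claw": 0.5, "tx": -0.041, "ty": 0.006, "tz": 0, "ax": 0, "ay": 0, "az": 0}
    - {"claw": 0.5, "tx": -0.041, "ty": 0.006, "tz": 0, "ax": 0, "ay": 0, "az": 0}
    - {"claw": 0.5, "tx": -0.041, "ty": 0.006, "tz": 0, "ax": 0, "ay": 0, "az": 0}
    - {"claw": 0.5, "tx": -0.041, "ty": 0.006, "tz": 0, "ax": 0, "ay": 0, "az": 0}

```text
clock: 5.97
tcp_pos: [0.4469, 0.1365, 0.4051]
orientation: [-2.041, -2.388, -0.002]
contact_force: [1.1, 1.1, -0.1]
grip_width: 0.0427
gripper_force: 0.0
```

```bash
python3 -c "
from h import *
st([.502,-.032,.054])
print(r.camera_model('side')['position'])"
```

```text
t 5.97 tcp [0.4469 0.1365 0.4051] grasp [0.447  0.1367 0.2501] ydir 8.95 zax [ 0.001  0.001 -1.   ] w 0.0427 gf 0.0 F [ 1.1  1.1 -0.1] Mo [ 0.08 -0.09  0.02] j [-0.84  0.13  0.45  2.06 -0.07  0.97 -0.2 ]
tool shift [-0.1753  0.0279  0.196 ]
[0.31680647 0.58272994 0.41507622]
```

Emit:
arm_command:
  plan:
    - {"claw": 0.5, "tx": -0.035, "ty": 0.0056, "tz": 0, "ax": 0, "ay": 0, "az": 0}
    - {"claw": 0.5, "tx": -0.035, "ty": 0.0056, "tz": 0, "ax": 0, "ay": 0, "az": 0}
    - {"claw": 0.5, "tx": -0.035, "ty": 0.0056, "tz": 0, "ax": 0, "ay": 0, "az": 0}
    - {"claw": 0.5, "tx": -0.035, "ty": 0.0056, "tz": 0, "ax": 0, "ay": 0, "az": 0}
    - {"claw": 0.5, "tx": -0.035, "ty": 0.0056, "tz": 0.02, "ax": 0, "ay": 0, "az": 0}
    - {"claw": 0.5, "tx": 0, "ty": 0, "tz": 0.03, "ax": 0, "ay": 0, "az": 0}
    - {"claw": 0.5, "tx": 0, "ty": 0, "tz": 0.03, "ax": 0, "ay": 0, "az": 0}
    - {"claw": 0.5, "tx": 0, "ty": 0, "tz": 0.03, "ax": 0, "ay": 0, "az": 0}
    - {"claw": 0.5, "tx": 0, "ty": 0, "tz": 0, "ax": 0, "ay": 0, "az": 0}
    - {"claw": 0.5, "tx": 0, "ty": 0, "tz": 0, "ax": 0, "ay": 0, "az": 0}

```text
clock: 6.8
tcp_pos: [0.5012, -0.03, 0.2942]
orientation: [-2.041, -2.386, 0.004]
contact_force: [0.5, 0.3, 0.4]
grip_width: 0.0424
gripper_force: 0.0
```

```bash
python3 -c "
from h import *
st([.502,-.032,.054])
save(cv2.resize(r.grab_frame('top')[130:280,150:350],None,fx=4,fy=4),'a.png')"
```

```text
t 6.8 tcp [ 0.5012 -0.03    0.2942] grasp [ 0.5007 -0.0301  0.1392] ydir 8.92 zax [-0.003 -0.001 -1.   ] w 0.0424 gf 0.0 F [0.5 0.3 0.4] Mo [-0.01 -0.05  0.02] j [-0.49  0.38  0.52  2.09 -0.27  0.74  0.36]
tool shift [-0.002   0.0012  0.0852]
```

View pics/a.png

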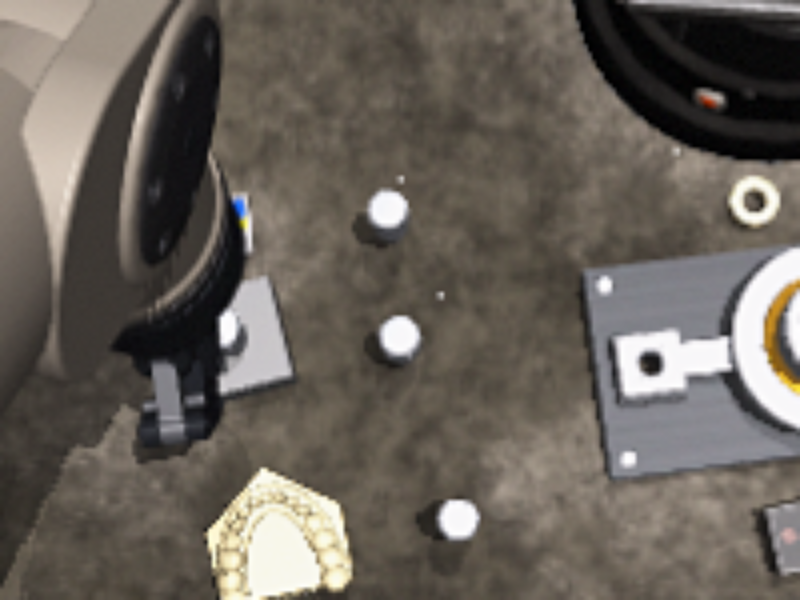

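Emit:
arm_command:
  plan:
    - {"claw": 0.5, "tx": -0.002, "ty": 0.001, "tz": 0.02, "ax": 0, "ay": 0, "az": 0}
    - {"claw": 0.5, "tx": 0, "ty": 0, "tz": 0.02, "ax": 0, "ay": 0, "az": 0}
    - {"claw": 0.5, "tx": 0, "ty": 0, "tz": 0.02, "ax": 0, "ay": 0, "az": 0}
    - {"claw": 0.5, "tx": 0, "ty": 0, "tz": 0.015, "ax": 0, "ay": 0, "az": 0}
    - {"claw": 0.5, "tx": 0, "ty": 0, "tz": 0.008, "ax": 0, "ay": 0, "az": 0}
    - {"claw": 0.5, "tx": 0, "ty": 0, "tz": 0.002, "ax": 0, "ay": 0, "az": 0}
    - {"claw": 0.5, "tx": 0, "ty": 0, "tz": 0, "ax": 0, "ay": 0, "az": 0}
    - {"claw": 0.5, "tx": 0, "ty": 0, "tz": 0, "ax": 0, "ay": 0, "az": 0}
    - {"claw": 0.6, "tx": 0, "ty": 0, "tz": 0, "ax": 0, "ay": 0, "az": 0}
    - {"claw": 0.65, "tx": 0, "ty": 0, "tz": 0, "ax": 0, "ay": 0, "az": 0}
  squeeze: 30

```text
clock: 7.68
tcp_pos: [0.5033, -0.0317, 0.2106]
orientation: [2.041, 2.387, 0.002]
contact_force: [0.6, 0.2, -0.1]
grip_width: 0.0297
gripper_force: 0.0
```

Emit:
arm_command:
  plan:
    - {"claw": 0.7, "tx": 0, "ty": 0, "tz": 0, "ax": 0, "ay": 0, "az": 0}
    - {"claw": 0.75, "tx": 0, "ty": 0, "tz": 0, "ax": 0, "ay": 0, "az": 0}
    - {"claw": 0.8, "tx": 0, "ty": 0, "tz": 0, "ax": 0, "ay": 0, "az": 0}
    - {"claw": 0.85, "tx": 0, "ty": 0, "tz": 0, "ax": 0, "ay": 0, "az": 0}
    - {"claw": 0.9, "tx": 0, "ty": 0, "tz": 0, "ax": 0, "ay": 0, "az": 0}
    - {"claw": 1, "tx": 0, "ty": 0, "tz": 0, "ax": 0, "ay": 0, "az": 0}
    - {"claw": 1, "tx": 0, "ty": 0, "tz": 0, "ax": 0, "ay": 0, "az": 0}
    - {"claw": 1, "tx": 0, "ty": 0, "tz": 0, "ax": 0, "ay": 0, "az": 0}
    - {"claw": 1, "tx": 0, "ty": 0, "tz": 0, "ax": 0, "ay": 0, "az": 0}
    - {"claw": 1, "tx": 0, "ty": 0, "tz": 0, "ax": 0, "ay": 0, "az": 0}

```text
clock: 8.52
tcp_pos: [0.5031, -0.0318, 0.21]
orientation: [2.042, 2.388, 0.001]
contact_force: [-0.6, 0.7, 5.5]
grip_width: 0.0169
gripper_force: 29.2
```

```bash
python3 -c "
from h import *
st([.502,-.032,.054])"
```

```text
t 8.52 tcp [ 0.5031 -0.0318  0.21  ] grasp [ 0.5031 -0.0317  0.055 ] ydir 8.93 zax [ 0.  0. -1.] w 0.0169 gf 29.2 F [-0.6  0.7  5.5] Mo [0.12 0.26 0.01] j [-0.4   0.52  0.42  2.13 -0.39  0.56  0.47]
tool shift [-0.0001 -0.0012  0.001 ]
```

Emit:
arm_command:
  plan:
    - {"claw": 1, "tx": 0, "ty": 0, "tz": -0.01, "ax": 0, "ay": 0, "az": 0}
    - {"claw": 1, "tx": 0, "ty": 0, "tz": -0.02, "ax": 0, "ay": 0, "az": 0}
    - {"claw": 1, "tx": 0, "ty": 0, "tz": -0.03, "ax": 0, "ay": 0, "az": 0}
    - {"claw": 1, "tx": 0, "ty": 0, "tz": -0.03, "ax": 0, "ay": 0, "az": 0}
    - {"claw": 1, "tx": 0, "ty": 0, "tz": -0.01, "ax": 0, "ay": 0, "az": 0}
    - {"claw": 1, "tx": -0.02, "ty": -0.004, "tz": 0, "ax": 0, "ay": 0, "az": 0}
    - {"claw": 1, "tx": -0.03, "ty": -0.005, "tz": 0, "ax": 0, "ay": 0, "az": 0}
    - {"claw": 1, "tx": -0.03, "ty": -0.006, "tz": 0, "ax": 0, "ay": 0, "az": 0}
    - {"claw": 1, "tx": -0.03, "ty": -0.006, "tz": 0, "ax": 0, "ay": 0, "az": 0}
    - {"claw": 1, "tx": -0.03, "ty": -0.005, "tz": 0, "ax": 0, "ay": 0, "az": 0}

```text
clock: 9.35
tcp_pos: [0.4982, -0.1753, 0.3096]
orientation: [-2.04, -2.388, 0.001]
contact_force: [0.4, -0.2, -0.6]
grip_width: 0.0171
gripper_force: 29.9
```

Emit:
arm_command:
  plan:
    - {"claw": 1, "tx": -0.03, "ty": -0.005, "tz": 0, "ax": 0, "ay": 0, "az": 0}
    - {"claw": 1, "tx": -0.02, "ty": -0.004, "tz": 0, "ax": 0, "ay": 0, "az": 0}
    - {"claw": 1, "tx": -0.008, "ty": -0.0015, "tz": 0, "ax": 0, "ay": 0, "az": 0}
    - {"claw": 1, "tx": 0, "ty": 0, "tz": 0.02, "ax": 0, "ay": 0, "az": 0}
    - {"claw": 1, "tx": 0, "ty": 0, "tz": 0.02, "ax": 0, "ay": 0, "az": 0}
    - {"claw": 1, "tx": 0, "ty": 0, "tz": 0.01, "ax": 0, "ay": 0, "az": 0}
    - {"claw": 1, "tx": 0, "ty": 0, "tz": 0, "ax": 0, "ay": 0, "az": 0}
    - {"claw": 1, "tx": 0, "ty": 0, "tz": 0, "ax": 0, "ay": 0, "az": 0}
    - {"claw": 1, "tx": 0, "ty": 0, "tz": 0, "ax": 0, "ay": 0, "az": 0}
    - {"claw": 1, "tx": 0, "ty": 0, "tz": 0, "ax": 0, "ay": 0, "az": 0}

```text
clock: 10.18
tcp_pos: [0.4981, -0.233, 0.2607]
orientation: [2.04, 2.387, 0.001]
contact_force: [-0.2, -0.1, -1.2]
grip_width: 0.0169
gripper_force: 29.9
```

```bash
python3 - <<'E'
from h import *
st([.5031-.0055,-.0317-.2015,.055+.035])
f=r.grab_frame('side')
for t in('pin_tip','lever_hole','ring_center'):
    for d in r.tip_of(t,'side')[:4]:
        w=c2w('side',d['location']); print(t,round(d['confidence'],2),w.round(4))
g=r.grab_frame('top')
for t in('pin_tip','lever_hole','pin_head','ring_center'):
    for d in r.tip_of(t,'top')[:4]:
        w=c2w('top',d['location']); print('top',t,round(d['confidence'],2),w.round(4))
a=cv2.resize(f[150:260,240:370],None,fx=4,fy=4,interpolation=cv2.INTER_CUBIC)[:,:400]
b=cv2.resize(g[170:280,270:370],None,fx=4,fy=4,interpolation=cv2.INTER_CUBIC)
save(np.hstack([a,b]),'b.png')
E
```

```text
t 10.18 tcp [ 0.4981 -0.233   0.2607] grasp [ 0.4983 -0.233   0.1057] ydir 8.96 zax [ 0.002 -0.    -1.   ] w 0.0169 gf 29.9 F [-0.2 -0.1 -1.2] Mo [0.02 0.03 0.01] j [-0.07  0.51  0.51  2.   -0.37  0.72  0.82]
tool shift [-0.0001 -0.0008  0.0157]
pin_tip 0.72 [ 0.414  -0.1452  0.0006]
pin_tip 0.71 [ 0.5584 -0.1092 -0.0025]
pin_tip 0.57 [ 0.5043 -0.1168  0.0022]
pin_tip 0.54 [ 0.4975 -0.239   0.101 ]
lever_hole 0.92 [ 0.4962 -0.2322  0.0281]
ring_center 0.55 [ 0.5125 -0.3195  0.0628]
top pin_tip 0.67 [ 0.5656 -0.1033 -0.0025]
top lever_hole 0.72 [ 0.5621 -0.0166 -0.0033]
top pin_head 0.43 [ 0.5639 -0.1046  0.0447]
top ring_center 0.46 [ 0.5092 -0.3176  0.0597]
```

View pics/b.png

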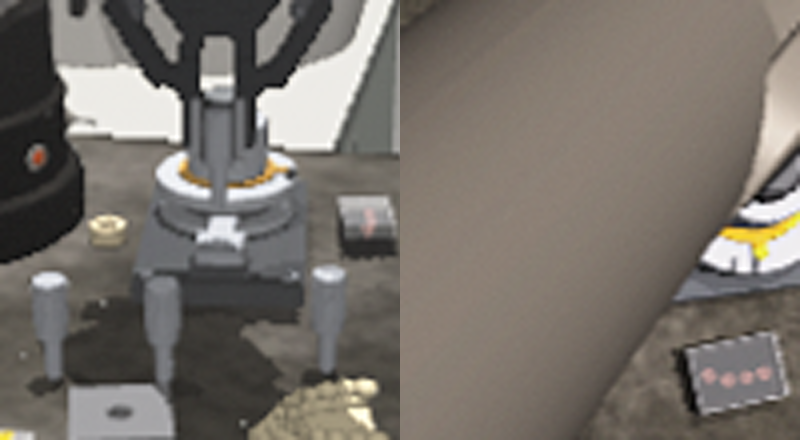

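Emit:
arm_command:
  plan:
    - {"claw": 1, "tx": 0, "ty": -0.0008, "tz": 0.01, "ax": 0, "ay": 0, "az": 0}
    - {"claw": 1, "tx": 0, "ty": 0, "tz": 0.007, "ax": 0, "ay": 0, "az": 0}
    - {"claw": 1, "tx": 0, "ty": 0, "tz": 0.003, "ax": 0, "ay": 0, "az": 0}
    - {"claw": 1, "tx": 0, "ty": 0, "tz": 0, "ax": 0, "ay": 0, "az": 0}
    - {"claw": 1, "tx": 0, "ty": 0, "tz": 0.001, "ax": 0, "ay": 0, "az": 0}
    - {"claw": 1, "tx": 0, "ty": 0, "tz": 0.001, "ax": 0, "ay": 0, "az": 0}
    - {"claw": 1, "tx": 0, "ty": 0, "tz": 0.001, "ax": 0, "ay": 0, "az": 0}
    - {"claw": 1, "tx": 0, "ty": 0, "tz": 0.001, "ax": 0, "ay": 0, "az": 0}
    - {"claw": 1, "tx": 0, "ty": 0, "tz": 0.001, "ax": 0, "ay": 0, "az": 0}
    - {"claw": 1, "tx": 0, "ty": 0, "tz": 0.001, "ax": 0, "ay": 0, "az": 0}

```text
clock: 11.47
tcp_pos: [0.4968, -0.2331, 0.2337]
orientation: [2.041, 2.388, 0.0]
contact_force: [-0.3, -0.6, -1.2]
grip_width: 0.0171
gripper_force: 29.9
```

```bash
python3 - <<'E'
from h import *
st([.5031-.0055,-.0317-.2015,.055+.0])
for z in(.03,.056,.09): print(w2p('side',[.4976,-.2332,z]), w2p('side',[.4961,-.2352,z]))
E
```

```text
t 11.47 tcp [ 0.4968 -0.2331  0.2337] grasp [ 0.4969 -0.2331  0.0787] ydir 8.95 zax [ 0. -0. -1.] w 0.0171 gf 29.9 F [-0.3 -0.6 -1.2] Mo [-0.02  0.01 -0.03] j [-0.05  0.55  0.48  2.02 -0.4   0.67  0.85]
tool shift [-0.0002  0.0007  0.0237]
[293.88398782 210.79564817] [294.66858408 210.50793838]
[293.81591152 200.87853549] [294.60995132 200.60285397]
[293.72348393 187.54860114] [294.53016754 187.28971654]
```

Emit:
arm_command:
  plan:
    - {"claw": 1, "tx": 0, "ty": 0, "tz": 0.001, "ax": 0, "ay": 0, "az": 0}
    - {"claw": 1, "tx": 0, "ty": 0, "tz": 0.001, "ax": 0, "ay": 0, "az": 0}
    - {"claw": 1, "tx": 0, "ty": 0, "tz": 0.001, "ax": 0, "ay": 0, "az": 0}
    - {"claw": 1, "tx": 0, "ty": 0, "tz": 0, "ax": 0, "ay": 0, "az": 0}
    - {"claw": 1, "tx": 0, "ty": 0, "tz": 0, "ax": 0, "ay": 0, "az": 0}
    - {"claw": 1, "tx": 0, "ty": 0, "tz": 0, "ax": 0, "ay": 0, "az": 0}
    - {"claw": 1, "tx": 0, "ty": 0, "tz": 0, "ax": 0, "ay": 0, "az": 0}
    - {"claw": 1, "tx": 0, "ty": 0, "tz": 0, "ax": 0, "ay": 0, "az": 0}
    - {"claw": 1, "tx": 0, "ty": 0, "tz": 0, "ax": 0, "ay": 0, "az": 0}
    - {"claw": 1, "tx": 0, "ty": 0, "tz": 0, "ax": 0, "ay": 0, "az": 0}

```text
clock: 12.3
tcp_pos: [0.4968, -0.2332, 0.2307]
orientation: [2.042, 2.388, 0.0]
contact_force: [0.7, -0.8, -1.5]
grip_width: 0.017
gripper_force: 29.9
```

```bash
python3 -c "
from h import *
st()"
```

```text
t 12.3 tcp [ 0.4968 -0.2332  0.2307] grasp [ 0.4968 -0.2332  0.0757] ydir 8.94 zax [ 0. -0. -1.] w 0.017 gf 29.9 F [ 0.7 -0.8 -1.5] Mo [-0.21 -0.2  -0.01] j [-0.05  0.55  0.48  2.02 -0.4   0.66  0.85]
```

Emit:
arm_command:
  plan:
    - {"claw": 1, "tx": 0, "ty": 0, "tz": 0.001, "ax": 0, "ay": 0, "az": 0}
    - {"claw": 1, "tx": 0, "ty": 0, "tz": 0.001, "ax": 0, "ay": 0, "az": 0}
    - {"claw": 1, "tx": 0, "ty": 0, "tz": 0.001, "ax": 0, "ay": 0, "az": 0}
    - {"claw": 1, "tx": 0, "ty": 0, "tz": 0.001, "ax": 0, "ay": 0, "az": 0}
    - {"claw": 1, "tx": 0, "ty": 0, "tz": 0.001, "ax": 0, "ay": 0, "az": 0}
    - {"claw": 1, "tx": 0, "ty": 0, "tz": 0, "ax": 0, "ay": 0, "az": 0}
    - {"claw": 1, "tx": 0, "ty": 0, "tz": 0, "ax": 0, "ay": 0, "az": 0}
    - {"claw": 1, "tx": 0, "ty": 0, "tz": 0, "ax": 0, "ay": 0, "az": 0}
    - {"claw": 1, "tx": 0, "ty": 0, "tz": 0, "ax": 0, "ay": 0, "az": 0}
    - {"claw": 1, "tx": 0, "ty": 0, "tz": 0, "ax": 0, "ay": 0, "az": 0}

```text
clock: 13.13
tcp_pos: [0.4967, -0.2331, 0.2257]
orientation: [-2.041, -2.388, 0.0]
contact_force: [-0.0, -0.5, -0.5]
grip_width: 0.0167
gripper_force: 29.9
```

```bash
python3 -c "
from h import *
st()"
```

```text
t 13.13 tcp [ 0.4967 -0.2331  0.2257] grasp [ 0.4967 -0.2331  0.0707] ydir 8.94 zax [-0.  0. -1.] w 0.0167 gf 29.9 F [-0.  -0.5 -0.5] Mo [-0.15 -0.12 -0.04] j [-0.04  0.56  0.47  2.02 -0.41  0.65  0.86]
```

Emit:
arm_command:
  plan:
    - {"claw": 1, "tx": 0, "ty": 0, "tz": 0.002, "ax": 0, "ay": 0, "az": 0}
    - {"claw": 1, "tx": 0, "ty": 0, "tz": 0.002, "ax": 0, "ay": 0, "az": 0}
    - {"claw": 1, "tx": 0, "ty": 0, "tz": 0.002, "ax": 0, "ay": 0, "az": 0}
    - {"claw": 1, "tx": 0, "ty": 0, "tz": 0.002, "ax": 0, "ay": 0, "az": 0}
    - {"claw": 1, "tx": 0, "ty": 0, "tz": 0.002, "ax": 0, "ay": 0, "az": 0}
    - {"claw": 1, "tx": 0, "ty": 0, "tz": 0.002, "ax": 0, "ay": 0, "az": 0}
    - {"claw": 1, "tx": 0, "ty": 0, "tz": 0.001, "ax": 0, "ay": 0, "az": 0}
    - {"claw": 1, "tx": 0, "ty": 0, "tz": 0.001, "ax": 0, "ay": 0, "az": 0}
    - {"claw": 1, "tx": 0, "ty": 0, "tz": 0, "ax": 0, "ay": 0, "az": 0}
    - {"claw": 1, "tx": 0, "ty": 0, "tz": 0, "ax": 0, "ay": 0, "az": 0}

```text
clock: 13.97
tcp_pos: [0.497, -0.2332, 0.2117]
orientation: [2.041, 2.387, 0.0]
contact_force: [3.6, -2.3, -2.1]
grip_width: 0.0168
gripper_force: 29.7
```

Emit:
arm_command:
  plan:
    - {"claw": 1, "tx": 0, "ty": 0, "tz": 0.0005, "ax": 0, "ay": 0, "az": 0}
    - {"claw": 1, "tx": 0, "ty": 0, "tz": 0.0005, "ax": 0, "ay": 0, "az": 0}
    - {"claw": 1, "tx": 0, "ty": 0, "tz": 0.0005, "ax": 0, "ay": 0, "az": 0}
    - {"claw": 1, "tx": 0, "ty": 0, "tz": 0.0005, "ax": 0, "ay": 0, "az": 0}
    - {"claw": 1, "tx": 0, "ty": 0, "tz": 0, "ax": 0, "ay": 0, "az": 0}
    - {"claw": 1, "tx": 0, "ty": 0, "tz": 0, "ax": 0, "ay": 0, "az": 0}
    - {"claw": 1, "tx": 0, "ty": 0, "tz": 0, "ax": 0, "ay": 0, "az": 0}
    - {"claw": 1, "tx": 0, "ty": 0, "tz": 0, "ax": 0, "ay": 0, "az": 0}
    - {"claw": 1, "tx": 0, "ty": 0, "tz": 0, "ax": 0, "ay": 0, "az": 0}
    - {"claw": 1, "tx": 0, "ty": 0, "tz": 0, "ax": 0, "ay": 0, "az": 0}

```text
clock: 14.8
tcp_pos: [0.497, -0.2333, 0.21]
orientation: [2.041, 2.387, 0.0]
contact_force: [2.9, -2.4, 6.0]
grip_width: 0.0167
gripper_force: 30.5
```

```bash
python3 -c "
from h import *
st()"
```

```text
t 14.8 tcp [ 0.497  -0.2333  0.21  ] grasp [ 0.4972 -0.2334  0.055 ] ydir 8.93 zax [ 0.001 -0.    -1.   ] w 0.0167 gf 30.5 F [ 2.9 -2.4  6. ] Mo [-0.54 -0.7   0.04] j [-0.03  0.58  0.46  2.02 -0.43  0.62  0.87]
```

Emit:
arm_command:
  plan:
    - {"claw": 0.7, "tx": 0, "ty": 0, "tz": 0, "ax": 0, "ay": 0, "az": 0}
    - {"claw": 0.5, "tx": 0, "ty": 0, "tz": 0, "ax": 0, "ay": 0, "az": 0}
    - {"claw": 0.5, "tx": 0, "ty": 0, "tz": 0, "ax": 0, "ay": 0, "az": 0}
    - {"claw": 0.5, "tx": 0, "ty": 0, "tz": 0, "ax": 0, "ay": 0, "az": 0}
    - {"claw": 0.5, "tx": 0, "ty": 0, "tz": -0.005, "ax": 0, "ay": 0, "az": 0}
    - {"claw": 0.5, "tx": 0, "ty": 0, "tz": -0.02, "ax": 0, "ay": 0, "az": 0}
    - {"claw": 0.5, "tx": 0, "ty": 0, "tz": -0.03, "ax": 0, "ay": 0, "az": 0}
    - {"claw": 0.3, "tx": 0, "ty": 0, "tz": -0.03, "ax": 0, "ay": 0, "az": 0}
    - {"claw": 0.1, "tx": 0, "ty": 0, "tz": -0.02, "ax": 0, "ay": 0, "az": 0}
    - {"claw": 0, "tx": 0, "ty": 0, "tz": 0, "ax": 0, "ay": 0, "az": 0}

```text
clock: 15.63
tcp_pos: [0.4978, -0.2341, 0.3189]
orientation: [2.038, 2.383, 0.005]
contact_force: [-0.9, -0.4, -0.3]
grip_width: 0.0771
gripper_force: 0.0
```

```bash
python3 - <<'E'
from h import *
st([.5103,-.3172,.064])
f=r.grab_frame('side')
for t in('pin_tip','lever_hole','pin_head','pointer','ring_center'):
    for d in r.tip_of(t,'side')[:5]:
        w=c2w('side',d['location']); print(t,round(d['confidence'],2),w.round(4))
save(cv2.resize(f[160:260,230:360],None,fx=5,fy=5,interpolation=cv2.INTER_CUBIC),'c.png')
E
```

```text
t 15.63 tcp [ 0.4978 -0.2341  0.3189] grasp [ 0.4988 -0.2343  0.1639] ydir 8.91 zax [ 0.006 -0.002 -1.   ] w 0.0771 gf 0.0 F [-0.9 -0.4 -0.3] Mo [ 0.01 -0.02 -0.  ] j [-0.12  0.42  0.57  1.97 -0.3   0.83  0.77]
tool shift [-0.0834 -0.0021  0.1001]
pin_tip 0.68 [ 0.5051 -0.1184  0.003 ]
pin_tip 0.68 [ 0.5592 -0.1105  0.0035]
pin_tip 0.66 [ 0.4968 -0.2368  0.0058]
pin_tip 0.62 [ 0.4149 -0.1427  0.0021]
lever_hole 0.61 [ 0.4936 -0.2333  0.0317]
lever_hole 0.48 [ 0.4957 -0.2334  0.0258]
pin_head 0.74 [ 0.5055 -0.1149  0.0443]
pin_head 0.61 [ 0.4147 -0.1406  0.0403]
pin_head 0.45 [ 0.5631 -0.1104  0.0402]
pin_head 0.4 [ 0.498  -0.2323  0.0492]
pointer 0.69 [ 0.4641 -0.3247  0.0463]
ring_center 0.8 [ 0.5093 -0.3168  0.0604]
```

View pics/c.png

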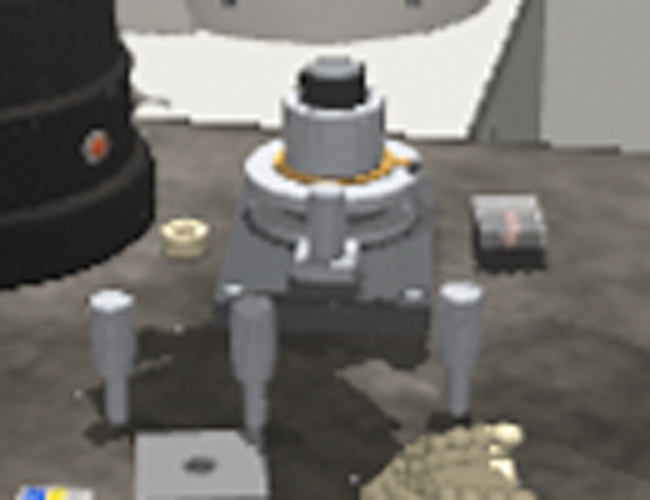

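Emit:
arm_command:
  plan:
    - {"claw": 0, "tx": -0.02, "ty": 0, "tz": 0, "ax": 0, "ay": 0, "az": 0}
    - {"claw": 0, "tx": -0.03, "ty": 0, "tz": 0, "ax": 0, "ay": 0, "az": 0}
    - {"claw": 0, "tx": -0.025, "ty": 0, "tz": 0, "ax": 0, "ay": 0, "az": 0}
    - {"claw": 0, "tx": -0.01, "ty": 0, "tz": 0, "ax": 0, "ay": 0, "az": 0}
    - {"claw": 0, "tx": 0, "ty": 0, "tz": 0.01, "ax": 0, "ay": 0, "az": 0}
    - {"claw": 0, "tx": 0, "ty": 0, "tz": 0.01, "ax": 0, "ay": 0, "az": 0}
    - {"claw": 0, "tx": 0, "ty": 0, "tz": 0.01, "ax": 0, "ay": 0, "az": 0}
    - {"claw": 0, "tx": 0, "ty": 0, "tz": 0, "ax": 0, "ay": 0, "az": 0}
    - {"claw": 0, "tx": 0, "ty": 0, "tz": 0, "ax": 0, "ay": 0, "az": 0}
    - {"claw": 0, "tx": 0, "ty": 0, "tz": 0, "ax": 0, "ay": 0, "az": 0}

```text
clock: 16.77
tcp_pos: [0.5102, -0.3162, 0.2845]
orientation: [-2.04, -2.388, -0.0]
contact_force: [0.7, -0.3, -0.2]
grip_width: 0.0855
gripper_force: 0.0
```

```bash
python3 -c "
from h import *
st([.5103,-.3172,.064])"
```

```text
t 16.77 tcp [ 0.5102 -0.3162  0.2845] grasp [ 0.5101 -0.3161  0.1295] ydir 9.0 zax [-0.     0.001 -1.   ] w 0.0855 gf 0.0 F [ 0.7 -0.3 -0.2] Mo [-0.01  0.01  0.04] j [ 0.05  0.55  0.54  1.87 -0.37  0.83  0.94]
tool shift [-0.0011  0.      0.0655]
```

Emit:
arm_command:
  plan:
    - {"claw": 0, "tx": -0.001, "ty": 0, "tz": 0.01, "ax": 0, "ay": 0, "az": 0}
    - {"claw": 0, "tx": 0, "ty": 0, "tz": 0.015, "ax": 0, "ay": 0, "az": 0}
    - {"claw": 0, "tx": 0, "ty": 0, "tz": 0.015, "ax": 0, "ay": 0, "az": 0}
    - {"claw": 0, "tx": 0, "ty": 0, "tz": 0.015, "ax": 0, "ay": 0, "az": 0}
    - {"claw": 0, "tx": 0, "ty": 0, "tz": 0.008, "ax": 0, "ay": 0, "az": 0}
    - {"claw": 0, "tx": 0, "ty": 0, "tz": 0.002, "ax": 0, "ay": 0, "az": 0}
    - {"claw": 0, "tx": 0, "ty": 0, "tz": 0, "ax": 0, "ay": 0, "az": 0}
    - {"claw": 0.1, "tx": 0, "ty": 0, "tz": 0, "ax": 0, "ay": 0, "az": 0}
    - {"claw": 0.2, "tx": 0, "ty": 0, "tz": 0, "ax": 0, "ay": 0, "az": 0}
    - {"claw": 0.25, "tx": 0, "ty": 0, "tz": 0, "ax": 0, "ay": 0, "az": 0}
  squeeze: 45

```text
clock: 17.6
tcp_pos: [0.5105, -0.3183, 0.2205]
orientation: [2.041, 2.387, 0.001]
contact_force: [0.0, -0.0, 0.1]
grip_width: 0.064
gripper_force: 0.0
```

Emit:
arm_command:
  plan:
    - {"claw": 0.3, "tx": 0, "ty": 0, "tz": 0, "ax": 0, "ay": 0, "az": 0}
    - {"claw": 0.35, "tx": 0, "ty": 0, "tz": 0, "ax": 0, "ay": 0, "az": 0}
    - {"claw": 0.38, "tx": 0, "ty": 0, "tz": 0, "ax": 0, "ay": 0, "az": 0}
    - {"claw": 0.41, "tx": 0, "ty": 0, "tz": 0, "ax": 0, "ay": 0, "az": 0}
    - {"claw": 0.44, "tx": 0, "ty": 0, "tz": 0, "ax": 0, "ay": 0, "az": 0}
    - {"claw": 0.5, "tx": 0, "ty": 0, "tz": 0, "ax": 0, "ay": 0, "az": 0}
    - {"claw": 0.6, "tx": 0, "ty": 0, "tz": 0, "ax": 0, "ay": 0, "az": 0}
    - {"claw": 0.8, "tx": 0, "ty": 0, "tz": 0, "ax": 0, "ay": 0, "az": 0}
    - {"claw": 1, "tx": 0, "ty": 0, "tz": 0, "ax": 0, "ay": 0, "az": 0}
    - {"claw": 1, "tx": 0, "ty": 0, "tz": 0, "ax": 0, "ay": 0, "az": 0}

```text
clock: 18.43
tcp_pos: [0.5109, -0.3181, 0.2204]
orientation: [2.04, 2.387, 0.002]
contact_force: [1.1, 1.4, 5.8]
grip_width: 0.051
gripper_force: 45.8
```

```bash
python3 -c "
from h import *
st([.5103,-.3172,.064])"
```

```text
t 18.43 tcp [ 0.5109 -0.3181  0.2204] grasp [ 0.5112 -0.3181  0.0654] ydir 8.96 zax [ 0.002 -0.    -1.   ] w 0.051 gf 45.8 F [1.1 1.4 5.8] Mo [ 0.28 -0.15 -0.02] j [ 0.1   0.64  0.48  1.9  -0.43  0.71  0.99]
tool shift [ 0.0011 -0.0007  0.0014]
```

Emit:
arm_command:
  plan:
    - {"claw": 1, "tx": 0, "ty": 0, "tz": 0, "ax": 0, "ay": 0, "az": 3}
    - {"claw": 1, "tx": 0, "ty": 0, "tz": 0, "ax": 0, "ay": 0, "az": 3}
    - {"claw": 1, "tx": 0, "ty": 0, "tz": 0, "ax": 0, "ay": 0, "az": 3}
    - {"claw": 1, "tx": 0, "ty": 0, "tz": 0, "ax": 0, "ay": 0, "az": 3}
    - {"claw": 1, "tx": 0, "ty": 0, "tz": 0, "ax": 0, "ay": 0, "az": 3}
    - {"claw": 1, "tx": 0, "ty": 0, "tz": 0, "ax": 0, "ay": 0, "az": 3}
    - {"claw": 1, "tx": 0, "ty": 0, "tz": 0, "ax": 0, "ay": 0, "az": 3}
    - {"claw": 1, "tx": 0, "ty": 0, "tz": 0, "ax": 0, "ay": 0, "az": 2}
    - {"claw": 1, "tx": 0, "ty": 0, "tz": 0, "ax": 0, "ay": 0, "az": 1}
    - {"claw": 1, "tx": 0, "ty": 0, "tz": 0, "ax": 0, "ay": 0, "az": 1}

```text
clock: 19.27
tcp_pos: [0.511, -0.318, 0.2204]
orientation: [2.509, 1.889, 0.002]
contact_force: [0.8, 1.9, 5.1]
grip_width: 0.051
gripper_force: 46.1
```

```bash
python3 -c "
from h import *
st([.5103,-.3172,.064])"
```

```text
t 19.27 tcp [ 0.511  -0.318   0.2204] grasp [ 0.5112 -0.318   0.0654] ydir -16.07 zax [ 0.002 -0.    -1.   ] w 0.051 gf 46.1 F [0.8 1.9 5.1] Mo [ 0.31 -0.14  0.16] j [ 0.02  0.67  0.59  1.9  -0.54  0.74  0.65]
tool shift [ 0.0005 -0.0011  0.0014]
```

Emit:
arm_command:
  plan:
    - {"claw": 1, "tx": 0, "ty": 0, "tz": 0, "ax": 0, "ay": 0, "az": 0.7}
    - {"claw": 1, "tx": 0, "ty": 0, "tz": 0, "ax": 0, "ay": 0, "az": 0.7}
    - {"claw": 1, "tx": 0, "ty": 0, "tz": 0, "ax": 0, "ay": 0, "az": 0.7}
    - {"claw": 1, "tx": 0, "ty": 0, "tz": 0, "ax": 0, "ay": 0, "az": 0.7}
    - {"claw": 1, "tx": 0, "ty": 0, "tz": 0, "ax": 0, "ay": 0, "az": 0.7}
    - {"claw": 1, "tx": 0, "ty": 0, "tz": 0, "ax": 0, "ay": 0, "az": 0.7}
    - {"claw": 1, "tx": 0, "ty": 0, "tz": 0, "ax": 0, "ay": 0, "az": 0.7}
    - {"claw": 1, "tx": 0, "ty": 0, "tz": 0, "ax": 0, "ay": 0, "az": 0.7}
    - {"claw": 1, "tx": 0, "ty": 0, "tz": 0, "ax": 0, "ay": 0, "az": 0.7}
    - {"claw": 1, "tx": 0, "ty": 0, "tz": 0, "ax": 0, "ay": 0, "az": 0.7}

```text
clock: 20.1
tcp_pos: [0.5109, -0.318, 0.2204]
orientation: [2.62, 1.732, 0.002]
contact_force: [1.0, 1.3, 5.0]
grip_width: 0.0511
gripper_force: 46.0
```

```bash
python3 -c "
from h import *
st()"
```

```text
t 20.1 tcp [ 0.5109 -0.318   0.2204] grasp [ 0.5112 -0.3181  0.0654] ydir -23.05 zax [ 0.002 -0.    -1.   ] w 0.0511 gf 46.0 F [1.  1.3 5. ] Mo [ 0.32 -0.18  0.1 ] j [ 0.    0.68  0.62  1.9  -0.57  0.74  0.55]
```

Emit:
arm_command:
  plan:
    - {"claw": 1, "tx": 0, "ty": 0, "tz": 0, "ax": 0, "ay": 0, "az": 0.7}
    - {"claw": 1, "tx": 0, "ty": 0, "tz": 0, "ax": 0, "ay": 0, "az": 0.7}
    - {"claw": 1, "tx": 0, "ty": 0, "tz": 0, "ax": 0, "ay": 0, "az": 0.7}
    - {"claw": 1, "tx": 0, "ty": 0, "tz": 0, "ax": 0, "ay": 0, "az": 0.7}
    - {"claw": 1, "tx": 0, "ty": 0, "tz": 0, "ax": 0, "ay": 0, "az": 0.7}
    - {"claw": 1, "tx": 0, "ty": 0, "tz": 0, "ax": 0, "ay": 0, "az": 0.7}
    - {"claw": 1, "tx": 0, "ty": 0, "tz": 0, "ax": 0, "ay": 0, "az": 0.7}
    - {"claw": 1, "tx": 0, "ty": 0, "tz": 0, "ax": 0, "ay": 0, "az": 0.7}
    - {"claw": 1, "tx": 0, "ty": 0, "tz": 0, "ax": 0, "ay": 0, "az": 0.7}
    - {"claw": 1, "tx": 0, "ty": 0, "tz": 0, "ax": 0, "ay": 0, "az": 0.7}

```text
clock: 20.93
tcp_pos: [0.511, -0.318, 0.2204]
orientation: [2.721, 1.569, 0.002]
contact_force: [1.6, 2.1, 6.3]
grip_width: 0.0508
gripper_force: 46.1
```

```bash
python3 -c "
from h import *
st()"
```

```text
t 20.93 tcp [ 0.511  -0.318   0.2204] grasp [ 0.5112 -0.318   0.0654] ydir -30.05 zax [ 0.002 -0.    -1.   ] w 0.0508 gf 46.1 F [1.6 2.1 6.3] Mo [ 0.36 -0.2   0.12] j [-0.02  0.69  0.65  1.9  -0.6   0.75  0.45]
```

Emit:
arm_command:
  plan:
    - {"claw": 1, "tx": 0, "ty": 0, "tz": 0, "ax": 0, "ay": 0, "az": 0.7}
    - {"claw": 1, "tx": 0, "ty": 0, "tz": 0, "ax": 0, "ay": 0, "az": 0.7}
    - {"claw": 1, "tx": 0, "ty": 0, "tz": 0, "ax": 0, "ay": 0, "az": 0.7}
    - {"claw": 1, "tx": 0, "ty": 0, "tz": 0, "ax": 0, "ay": 0, "az": 0.7}
    - {"claw": 1, "tx": 0, "ty": 0, "tz": 0, "ax": 0, "ay": 0, "az": 0.7}
    - {"claw": 1, "tx": 0, "ty": 0, "tz": 0, "ax": 0, "ay": 0, "az": 0.7}
    - {"claw": 1, "tx": 0, "ty": 0, "tz": 0, "ax": 0, "ay": 0, "az": 0.7}
    - {"claw": 1, "tx": 0, "ty": 0, "tz": 0, "ax": 0, "ay": 0, "az": 0.7}
    - {"claw": 1, "tx": 0, "ty": 0, "tz": 0, "ax": 0, "ay": 0, "az": 0.7}
    - {"claw": 1, "tx": 0, "ty": 0, "tz": 0, "ax": 0, "ay": 0, "az": 0.7}

```text
clock: 21.77
tcp_pos: [0.511, -0.318, 0.2204]
orientation: [2.811, 1.4, 0.003]
contact_force: [1.6, 0.3, 5.4]
grip_width: 0.0509
gripper_force: 46.1
```

```bash
python3 -c "
from h import *
st()"
```

```text
t 21.77 tcp [ 0.511  -0.318   0.2204] grasp [ 0.5113 -0.318   0.0654] ydir -37.05 zax [ 0.002  0.    -1.   ] w 0.0509 gf 46.1 F [1.6 0.3 5.4] Mo [ 0.37 -0.21  0.09] j [-0.04  0.7   0.68  1.9  -0.63  0.76  0.36]
```

Emit:
arm_command:
  plan:
    - {"claw": 1, "tx": 0, "ty": 0, "tz": 0, "ax": 0, "ay": 0, "az": 0.7}
    - {"claw": 1, "tx": 0, "ty": 0, "tz": 0, "ax": 0, "ay": 0, "az": 0.7}
    - {"claw": 1, "tx": 0, "ty": 0, "tz": 0, "ax": 0, "ay": 0, "az": 0.7}
    - {"claw": 1, "tx": 0, "ty": 0, "tz": 0, "ax": 0, "ay": 0, "az": 0.7}
    - {"claw": 1, "tx": 0, "ty": 0, "tz": 0, "ax": 0, "ay": 0, "az": 0.7}
    - {"claw": 1, "tx": 0, "ty": 0, "tz": 0, "ax": 0, "ay": 0, "az": 0.7}
    - {"claw": 1, "tx": 0, "ty": 0, "tz": 0, "ax": 0, "ay": 0, "az": 0.7}
    - {"claw": 1, "tx": 0, "ty": 0, "tz": 0, "ax": 0, "ay": 0, "az": 0.7}
    - {"claw": 1, "tx": 0, "ty": 0, "tz": 0, "ax": 0, "ay": 0, "az": 0.7}
    - {"claw": 1, "tx": 0, "ty": 0, "tz": 0, "ax": 0, "ay": 0, "az": 0.7}

```text
clock: 22.6
tcp_pos: [0.511, -0.318, 0.2204]
orientation: [2.892, 1.226, 0.003]
contact_force: [1.5, 1.2, 6.0]
grip_width: 0.0508
gripper_force: 46.1
```

```bash
python3 -c "
from h import *
st()"
```

```text
t 22.6 tcp [ 0.511  -0.318   0.2204] grasp [ 0.5113 -0.318   0.0654] ydir -44.05 zax [ 0.002  0.    -1.   ] w 0.0508 gf 46.1 F [1.5 1.2 6. ] Mo [ 0.36 -0.28  0.08] j [-0.06  0.71  0.72  1.91 -0.66  0.77  0.26]
```

Emit:
arm_command:
  plan:
    - {"claw": 1, "tx": 0, "ty": 0, "tz": 0, "ax": 0, "ay": 0, "az": 0.7}
    - {"claw": 1, "tx": 0, "ty": 0, "tz": 0, "ax": 0, "ay": 0, "az": 0.7}
    - {"claw": 1, "tx": 0, "ty": 0, "tz": 0, "ax": 0, "ay": 0, "az": 0.7}
    - {"claw": 1, "tx": 0, "ty": 0, "tz": 0, "ax": 0, "ay": 0, "az": 0.7}
    - {"claw": 1, "tx": 0, "ty": 0, "tz": 0, "ax": 0, "ay": 0, "az": 0.7}
    - {"claw": 1, "tx": 0, "ty": 0, "tz": 0, "ax": 0, "ay": 0, "az": 0.7}
    - {"claw": 1, "tx": 0, "ty": 0, "tz": 0, "ax": 0, "ay": 0, "az": 0.7}
    - {"claw": 1, "tx": 0, "ty": 0, "tz": 0, "ax": 0, "ay": 0, "az": 0.7}
    - {"claw": 1, "tx": 0, "ty": 0, "tz": 0, "ax": 0, "ay": 0, "az": 0.7}
    - {"claw": 1, "tx": 0, "ty": 0, "tz": 0, "ax": 0, "ay": 0, "az": 0.7}

```text
clock: 23.43
tcp_pos: [0.511, -0.318, 0.2204]
orientation: [2.961, 1.047, 0.003]
contact_force: [1.3, 1.0, 5.7]
grip_width: 0.0507
gripper_force: 46.1
```

```bash
python3 -c "
from h import *
st()"
```

```text
t 23.43 tcp [ 0.511  -0.318   0.2204] grasp [ 0.5113 -0.318   0.0654] ydir -51.05 zax [ 0.002  0.    -1.   ] w 0.0507 gf 46.1 F [1.3 1.  5.7] Mo [ 0.39 -0.19  0.08] j [-0.08  0.72  0.75  1.91 -0.69  0.79  0.16]
```

Emit:
arm_command:
  plan:
    - {"claw": 1, "tx": 0, "ty": 0, "tz": 0, "ax": 0, "ay": 0, "az": 0.5}
    - {"claw": 1, "tx": 0, "ty": 0, "tz": 0, "ax": 0, "ay": 0, "az": 0.5}
    - {"claw": 1, "tx": 0, "ty": 0, "tz": 0, "ax": 0, "ay": 0, "az": 0.5}
    - {"claw": 1, "tx": 0, "ty": 0, "tz": 0, "ax": 0, "ay": 0, "az": 0.5}
    - {"claw": 1, "tx": 0, "ty": 0, "tz": 0, "ax": 0, "ay": 0, "az": 0.5}
    - {"claw": 1, "tx": 0, "ty": 0, "tz": 0, "ax": 0, "ay": 0, "az": 0.5}
    - {"claw": 1, "tx": 0, "ty": 0, "tz": 0, "ax": 0, "ay": 0, "az": 0.5}
    - {"claw": 1, "tx": 0, "ty": 0, "tz": 0, "ax": 0, "ay": 0, "az": 0.5}
    - {"claw": 1, "tx": 0, "ty": 0, "tz": 0, "ax": 0, "ay": 0, "az": 0.5}
    - {"claw": 1, "tx": 0, "ty": 0, "tz": 0, "ax": 0, "ay": 0, "az": 0.5}

```text
clock: 24.27
tcp_pos: [0.5111, -0.318, 0.2204]
orientation: [3.003, 0.92, 0.002]
contact_force: [0.9, 1.1, 5.0]
grip_width: 0.0509
gripper_force: 46.2
```

```bash
python3 -c "
from h import *
st()
r.grab_frame('side')
for t in('pointer','lever_hole','pin_head'):
    for d in r.tip_of(t,'side')[:5]:
        w=c2w('side',d['location']); print(t,round(d['confidence'],2),w.round(4))
"
```

```text
t 24.27 tcp [ 0.5111 -0.318   0.2204] grasp [ 0.5114 -0.318   0.0654] ydir -55.94 zax [ 0.002 -0.    -1.   ] w 0.0509 gf 46.2 F [0.9 1.1 5. ] Mo [ 0.39 -0.25  0.57] j [-0.09  0.73  0.77  1.91 -0.71  0.79  0.1 ]
pointer 0.76 [ 0.4677 -0.322   0.0453]
pointer 0.27 [ 0.509  -0.3217 -0.0033]
lever_hole 0.63 [ 0.5028 -0.2316  0.0335]
pin_head 0.75 [ 0.5621 -0.1102  0.044 ]
pin_head 0.66 [ 0.5044 -0.1136  0.0437]
pin_head 0.65 [ 0.5043 -0.2352  0.0521]
pin_head 0.46 [ 0.4134 -0.1432  0.0404]
```

Emit:
arm_command:
  plan:
    - {"claw": 1, "tx": 0, "ty": 0, "tz": 0, "ax": 0, "ay": 0, "az": 1}
    - {"claw": 1, "tx": 0, "ty": 0, "tz": 0, "ax": 0, "ay": 0, "az": 1}
    - {"claw": 1, "tx": 0, "ty": 0, "tz": 0, "ax": 0, "ay": 0, "az": 1}
    - {"claw": 1, "tx": 0, "ty": 0, "tz": 0, "ax": 0, "ay": 0, "az": 1}
    - {"claw": 1, "tx": 0, "ty": 0, "tz": 0, "ax": 0, "ay": 0, "az": 1}
    - {"claw": 1, "tx": 0, "ty": 0, "tz": 0, "ax": 0, "ay": 0, "az": 1}
    - {"claw": 1, "tx": 0, "ty": 0, "tz": 0, "ax": 0, "ay": 0, "az": 0.8}
    - {"claw": 1, "tx": 0, "ty": 0, "tz": 0, "ax": 0, "ay": 0, "az": 0.6}
    - {"claw": 1, "tx": 0, "ty": 0, "tz": 0, "ax": 0, "ay": 0, "az": 0}
    - {"claw": 1, "tx": 0, "ty": 0, "tz": 0, "ax": 0, "ay": 0, "az": 0}

```text
clock: 25.3
tcp_pos: [0.5111, -0.318, 0.2204]
orientation: [3.057, 0.724, 0.002]
contact_force: [2.5, 1.5, 5.4]
grip_width: 0.051
gripper_force: 46.3
```

```bash
python3 -c "
from h import *
st()"
```

```text
t 25.3 tcp [ 0.5111 -0.318   0.2204] grasp [ 0.5113 -0.318   0.0654] ydir -63.35 zax [ 0.002 -0.    -1.   ] w 0.051 gf 46.3 F [2.5 1.5 5.4] Mo [ 0.35 -0.25  0.46] j [-0.11  0.75  0.8   1.91 -0.74  0.81 -0.01]
```

Emit:
arm_command:
  plan:
    - {"claw": 0.35, "tx": 0, "ty": 0, "tz": 0, "ax": 0, "ay": 0, "az": 0}
    - {"claw": 0.25, "tx": 0, "ty": 0, "tz": 0, "ax": 0, "ay": 0, "az": 0}
    - {"claw": 0.2, "tx": 0, "ty": 0, "tz": 0, "ax": 0, "ay": 0, "az": 0}
    - {"claw": 0.2, "tx": 0, "ty": 0, "tz": 0, "ax": 0, "ay": 0, "az": 0}
    - {"claw": 0.2, "tx": 0, "ty": 0, "tz": -0.01, "ax": 0, "ay": 0, "az": 0}
    - {"claw": 0.2, "tx": 0, "ty": 0, "tz": -0.02, "ax": 0, "ay": 0, "az": 0}
    - {"claw": 0.2, "tx": 0, "ty": 0, "tz": -0.03, "ax": 0, "ay": 0, "az": 0}
    - {"claw": 0.2, "tx": 0, "ty": 0, "tz": -0.03, "ax": 0, "ay": 0, "az": 0}
    - {"claw": 0.2, "tx": 0, "ty": 0, "tz": -0.03, "ax": 0, "ay": 0, "az": 0}
    - {"claw": 0.2, "tx": 0, "ty": 0, "tz": -0.03, "ax": 0, "ay": 0, "az": 0}

```text
clock: 26.13
tcp_pos: [0.5096, -0.3183, 0.3717]
orientation: [3.058, 0.72, -0.0]
contact_force: [1.2, 0.0, 0.2]
grip_width: 0.0683
gripper_force: 0.0
```

```bash
python3 -c "
from h import *
o=st([.40,0.05,.22])
"
```

```text
t 26.13 tcp [ 0.5096 -0.3183  0.3717] grasp [ 0.5096 -0.3183  0.2167] ydir -63.51 zax [-0. -0. -1.] w 0.0683 gf 0.0 F [1.2 0.  0.2] Mo [ 0.01 -0.05  0.02] j [-0.24  0.57  0.99  1.82 -0.55  1.06 -0.15]
tool shift [ 0.0662 -0.3785 -0.0034]
```

Emit:
arm_command:
  plan:
    - {"claw": 0.2, "tx": 0.0065, "ty": -0.038, "tz": 0, "ax": 0, "ay": 0, "az": 0}
    - {"claw": 0.2, "tx": 0.0065, "ty": -0.038, "tz": 0, "ax": 0, "ay": 0, "az": 0}
    - {"claw": 0.2, "tx": 0.0065, "ty": -0.038, "tz": 0, "ax": 0, "ay": 0, "az": 0}
    - {"claw": 0.2, "tx": 0.0065, "ty": -0.038, "tz": 0, "ax": 0, "ay": 0, "az": 0}
    - {"claw": 0.2, "tx": 0.0065, "ty": -0.038, "tz": 0, "ax": 0, "ay": 0, "az": 0}
    - {"claw": 0.2, "tx": 0.0065, "ty": -0.038, "tz": 0, "ax": 0, "ay": 0, "az": 0}
    - {"claw": 0.2, "tx": 0.0065, "ty": -0.038, "tz": 0, "ax": 0, "ay": 0, "az": 0}
    - {"claw": 0.2, "tx": 0.0065, "ty": -0.038, "tz": 0, "ax": 0, "ay": 0, "az": 0}
    - {"claw": 0.2, "tx": 0.0065, "ty": -0.03, "tz": 0, "ax": 0, "ay": 0, "az": 0}
    - {"claw": 0.2, "tx": 0, "ty": -0.01, "tz": 0, "ax": 0, "ay": 0, "az": 0}

```text
clock: 26.97
tcp_pos: [0.4106, 0.0118, 0.3696]
orientation: [-3.054, -0.728, 0.002]
contact_force: [0.2, 0.5, 0.3]
grip_width: 0.0685
gripper_force: 0.0
```

```bash
python3 - <<'E'
from h import *
st()
f=r.grab_frame('top')
ax=np.array([.5093,-.3172]);yw=.155; my=np.array([-np.sin(yw),np.cos(yw)])
for n in('top','side'):
  r.grab_frame(n)
  for t in('pointer','pin_head','pin_tip','ring_center'):
    for d in r.tip_of(t,n)[:3]:
        w=c2w(n,d['location']); print(n,t,round(d['confidence'],2),w.round(4),'alongY',((w[:2]-ax)@my).round(4))
save(np.hstack([cv2.resize(f[180:260,285:395],None,fx=7,fy=7,interpolation=cv2.INTER_CUBIC)]),'d.png')
E
```

```text
t 26.97 tcp [0.4106 0.0118 0.3696] grasp [0.4103 0.012  0.2146] ydir -63.18 zax [-0.002  0.001 -1.   ] w 0.0685 gf 0.0 F [0.2 0.5 0.3] Mo [ 0.03  0.03 -0.01] j [-1.39  0.24  1.41  2.24 -0.3   0.89 -0.89]
top pointer 0.67 [ 0.4695 -0.3132  0.0452] alongY 0.0101
top pin_head 0.66 [ 0.4186 -0.1455  0.042 ] alongY 0.1836
top pin_head 0.54 [ 0.4979 -0.2334  0.0477] alongY 0.0846
top pin_head 0.46 [ 0.5011 -0.1123  0.0413] alongY 0.2037
top pin_tip 0.65 [ 0.5647 -0.1081 -0.0022] alongY 0.198
top pin_tip 0.63 [ 0.5019 -0.1114  0.0006] alongY 0.2044
top pin_tip 0.53 [ 0.4986 -0.2366  0.0251] alongY 0.0813
top ring_center 0.69 [ 0.5076 -0.3171  0.0586] alongY 0.0004
side pointer 0.76 [ 0.4679 -0.3173  0.0462] alongY 0.0063
side pointer 0.46 [ 0.4969 -0.2367  0.0475] alongY 0.0815
side pin_head 0.51 [ 0.562  -0.1111  0.0444] alongY 0.1955
side pin_head 0.48 [ 0.5044 -0.1147  0.0411] alongY 0.2008
side pin_head 0.46 [ 0.4146 -0.1445  0.0433] alongY 0.1852
side pin_tip 0.53 [ 0.5043 -0.1162  0.0014] alongY 0.1994
side pin_tip 0.47 [ 0.5601 -0.1144 -0.0029] alongY 0.1926
side pin_tip 0.46 [ 0.4958 -0.2329  0.006 ] alongY 0.0854
side ring_center 0.82 [ 0.5109 -0.3178  0.0607] alongY -0.0009
```

View pics/d.png

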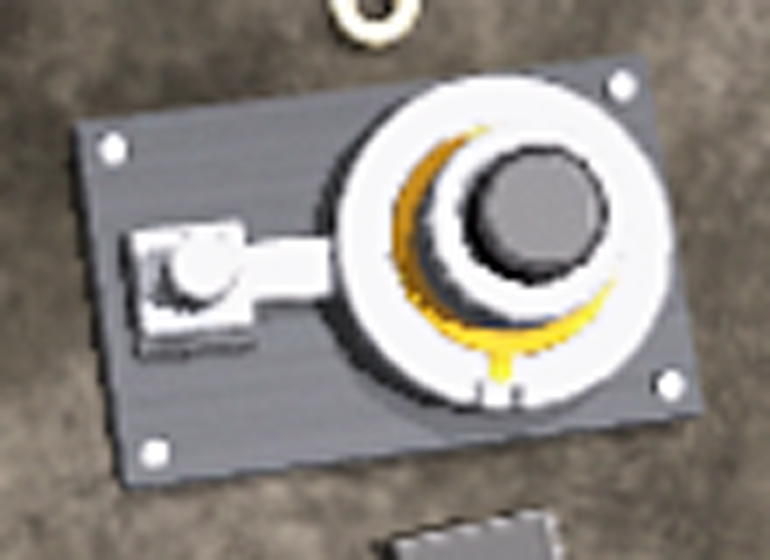

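The pointer at (500,368) stands midway between the two marks, at (482,392) and (518,395). The pin at (203,265) is home in the lever, and the bystanders are unmoved.

```bash
python3 -c "
from h import *
print(r.hand_in())"
```

```text
the job is handed in; nothing more can be done
None
```

The job is handed in: the pin is fully home through the lever, the ring is seated, the pointer is midway between the two marks, and the robot was clear of everything at about 27 s; the hand-in gave no verdict.

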